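# Scrape the broken chips off the sorting plate into its catch tray

## Task

Two blue porcelain chips lie on the white raised plate. Pick up the orange scraper block and, holding it, wipe both chips along the plate over its open edge into the grey catch tray at the plate's end, without touching the chips with the gripper. Then leave the scraper standing upright, rubber foot down, on the cleared white plate and let go.

Things in the scene. Friction and masses are not known exactly. Their poses are not given: they have to be found in the camera images.
- station: Fixed station: white plate, then a grey sunken tray, between aluminium side rails. Origin on the worktop; x across, y along, z up, in mm: white top z 40, y -100 to 90, x -65 to 65; rails at x 65 to 71 both sides, full length, top z 48; no rail at y -100. Tray y 90 (the open edge) to 158, floor z 6, end wall top z 40. At yaw 0 (starts within 15 deg) the tray is to the robot's left.
- scraper: Loose orange block on a black rubber foot, about 160 g, standing on the worktop. Origin: centre of its underside, z up. Foot and block measure 100 mm along x, 24 thick along y, 37 high; above, a grip 64 along x, 24 thick along y, to z 74, flush with the two broad faces. Take the grip across its 24 mm (along y), e.g. at z 53. Either broad face wipes.
- chip_a: Loose blue porcelain chip, about 18 x 14 x 8 mm, 12 g, lying flat on the white plate. Origin: its middle (4 mm above the plate at the start). It slides when pushed.
- chip_b: A second such chip, same size and origin.
Not all that is in view belongs to the job. Of the things that look like the scraper, take the one that is farthest to the robot's left at the start.

How it is judged (in metres and radians):
On the way, in this order (a step that is already met when the one before it is completed fails the run):
1. the scraper, held in the fingers, has been brought to the white plate (contact force between the fingers and scraper above 1 N and x of scraper in the frame of station between -0.06 and 0.06 m and y of scraper in the frame of station between -0.11 and 0.09 m and z of scraper in the frame of station between 0.035 and 0.05 m), for 0.1 s.
2. both chips are down in the tray, with the scraper still held (contact force between the fingers and scraper above 1 N and y of each of chip_a, chip_b in the frame of station above 0.09 m and z of each of chip_a, chip_b in the frame of station below 0.036 m), for 0.1 s.
At the end, for the whole second after the job is handed in: Both chips lie at rest inside the catch tray, their middles past the plate's edge and at least 4 mm below the white top; the scraper stands released and at rest on the white plate (its origin over the plate and within 5 mm of the plate's height), within 10 degrees of upright (y of chip_a in the frame of station between 0.09 and 0.16 m and x of chip_a in the frame of station between -0.066 and 0.066 m and z of each of chip_a, chip_b in the frame of station below 0.036 m and y of chip_b in the frame of station between 0.09 and 0.16 m and x of chip_b in the frame of station between -0.066 and 0.066 m and x of scraper in the frame of station between -0.065 and 0.065 m and y of scraper in the frame of station between -0.1 and 0.09 m and z of scraper in the frame of station between 0.035 and 0.045 m and angle between scraper's own z axis and vertical below 0.17 rad and linear speed of each of scraper, chip_a, chip_b below 0.02 m/s); the robot touches nothing.
It fails at once if the gripper or arm touches a chip (contact force between any of the fingers, the arm and chip_a above 0.3 N or contact force between any of the fingers, the arm and chip_b above 0.3 N).
It also fails if it takes over 45 s, if anything falls off the work surface, if the arm or the gripper's body presses on something with over 40 N, if the wrist force passes 120 N, or if a joint passes its speed limit or range.

## Robot

A 6-joint arm with a two-finger parallel gripper is mounted at the origin on a cart in front of the work surface, level with it; the furniture and walls round the work are solid. World frame = base frame: x ahead of the robot, y to its left, z up, the work surface at z = 0. Lengths are in mm, angles in rad, forces in N, time in s.
With the tool pointing down it reaches from about 350 to 975 mm from the base axis. Payload 7.1 kg.
Tool frame: the origin (TCP) lies at the very end of the fingers, on their centre line; the grasp point (between the pads) lies 19 mm behind it (ctrl.grasp_offset is the distance from the TCP to the grasp point, in mm); z points along the fingers, y is the line along which they close (so a half turn about z gives the same grasp; the last joint's range is limited). The gripper opens to 88 mm and grips with 3 to 60 N. Pads are 20 mm wide; open, the fingers measure 115 mm over their backs; the gripper's body (75 mm by 178 mm) begins 61 mm behind the grasp point.
Start: joints at [-1.216, 0.423, 1.63, -0, 1.089, -0.019], TCP at [228.238, -581.818, 222.675] pointing down, gripper open.
Joint ranges: [-3, 3], [-0.9, 2.11], [0.09, 2.58], [-1.31, 4.45], [0.11, 2.69], [-2.54, 2.54]. Speed limits (rad/s): [2.39, 2.39, 3.01, 3.14, 3.14, 3.14].

## Interface

Orientations are given as a rotation vector (axis times angle).
In Python, from workcell import ctrl, viewer, ticket, models gives the robot as it stands.
- The arm moves only by the tool play_rows, never from a script. Its arguments are lists of equal length, an entry for each row: "dp": the shift along the world's x, y, z in mm, a list of three; "yaw": the turn about the world's z in degrees. In form: {"dp": [[tx, ty, tz], ...], "yaw": [yaw, ...]}. A call has 1 to 8 rows; each row shifts and turns the commanded pose from where the row before left it; what a row does not reach is not made up. A row lasts 1/12 s, in which the tool goes at most 41.7 mm and 7.16 degrees, less where a joint would pass 70% of its speed; a pose out of reach is approached as far as the arm can. A call is refused whole if a number of a shift passes 41.7 or a number of a turn 7.16, either way. A call with a gripper value outside its range is refused whole. "gripper" is the closure, from 0 (fully open) to 1 (shut), set as the call begins (left out, the last holds). The fingers move at their own pace and stop on an object; the grip force is fixed at half the most. Time passes only in rows, so rows that do not move let the fingers close. It gives the time, the measured TCP pose, the force, the opening and the grip force at its end, in the units of the state.
- ctrl.get_obs(): the state, without advancing time (a new reading comes with each control period).
- viewer.get_image(name): name is "side" or "top" or "wrist"; returns a dict with "pixels" (384x512x3 uint8, red, green, blue), "range_z" (384x512 float32, mm along the optical axis (not along the pixel's ray), 0 where there is no reading), "fx", "fy", "cx", "cy" (pixels), "dist_coeffs" ([k1, k2, p1, p2, k3] as OpenCV has them; the pictures are not rectified), "T" (4x4, takes a point from camera to world coordinates); the wrist camera has in their place "hand_eye" (4x4, takes a point from camera to tool coordinates, whose origin is the TCP and whose axes are the flange's). Camera axes: x right, y up, looking along -z (the intrinsics and any distortion apply to the point x, -y, -z); pixel columns grow to the right and rows downward; lengths in mm; the calibration is good to about 2 mm. A picture is of the moment at which its call begins: read the wrist's pose just before it.
- ticket.close_job(): hands the job in; it is judged then, once.
Trained networks look in a picture, given as the dict that the camera call returned (one of the last four; its "shot" number tells which), for a name from the list of things; names that differ only in an ending like _2 or _b are one class to them, and where a whole thing is asked for, a point or a joint stands for the part that bears it (a point fixed in the world has none). Each returns a list of dicts, best first, with "conf" (0 to 1); they miss things now and then, are a little off and sometimes report something else, mostly with a low value. They report only what shows in the picture. A call takes as long as a camera call. They do not tell look-alikes from the thing itself.
- models.look_for(picture, name): "bbox" ([centre column, centre row, width, height] in pixels, round what is visible of it).
- models.landmark_of(picture, name): "location" ([column, row] in pixels: a listed point, or the origin of a listed thing).
The state is a dict: "t": time; "qpos": joint angles; "qvel": joint speeds; "joint_torque": joint torques, N m; "ee_pos": TCP position; "orientation": TCP orientation; "ft_force": force on the tool from outside, world axes, zero at the start; "moment": the same for the moment, N m; "width": finger opening in mm; "grasp_force": force on a finger pad.
Only numpy, scipy, OpenCV 4.12 (cv2) and the standard library are available. Lean on these libraries where they do the work, as an engineer would, in place of code of your own. Each camera call takes 0.05 s, during which the arm holds its last target. There are 200 camera calls.

## Working session

There is one attempt and no reset: what is moved stays moved. The work goes in short steps, Python scripts to look and compute and a tool call to move; the robot and the scene stay as the last step left them, time stands still between calls to the robot, and variables do not carry over. Pictures are saved under pics/ and viewed, at most 10 in all, crops included, and the job is handed in when it is done.

Besides the shell and the picture viewer there is one more tool, called after "Call:" by a JSON object that holds its "method" and its "body". play_rows: Moves the arm, as the interface text tells. Its arguments: {"type":"object","properties":{"dp":{"type":"array"},"yaw":{"type":"array"},"gripper":{"type":"number"}},"required":["dp","yaw"]}

```bash
mkdir -p pics; cat > h.py <<'E'
import numpy as np,cv2
from workcell import ctrl,viewer,ticket,models
from scipy.spatial.transform import Rotation as R
def cloud(p,T):
    h,w=p["range_z"].shape
    u,v=np.meshgrid(np.arange(w),np.arange(h))
    return pts(p,T,np.stack([u,v],-1).reshape(-1,2),p["range_z"].reshape(-1)).reshape(h,w,3)
def pts(p,T,uv,z):
    K=np.array([[p["fx"],0,p["cx"]],[0,p["fy"],p["cy"]],[0,0,1.]])
    n=cv2.undistortPoints(np.array(uv,float).reshape(-1,1,2),K,np.array(p["dist_coeffs"],float)).reshape(-1,2)
    z=np.asarray(z,float)
    c=np.stack([n[:,0]*z,-n[:,1]*z,-z,np.ones_like(z)],-1)
    return (c@np.array(T).T)[:,:3]
def shot(name,fn=None):
    o=ctrl.get_obs();p=viewer.get_image(name)
    if name=="wrist":
        E=np.eye(4);E[:3,:3]=R.from_rotvec(o["orientation"]).as_matrix();E[:3,3]=o["ee_pos"];T=E@np.array(p["hand_eye"])
    else:T=np.array(p["T"])
    if fn:cv2.imwrite("pics/"+fn,p["pixels"][:,:,::-1])
    return p,T,cloud(p,T)
E
python3 - <<'E'
from h import *
for n in ("top","side"):
    p,T,C=shot(n,n+"1.png")
    for k in("station","scraper","chip_a"):
        for d in models.look_for(p,k)[:4]:
            u,v=d["bbox"][:2];print(n,k,round(d["conf"],2),np.round(d["bbox"]),C[int(v),int(u)].round())
        for d in models.landmark_of(p,k)[:4]:
            u,v=d["location"];print(n,k,"lm",round(d["conf"],2),np.round([u,v]),C[int(v),int(u)].round())
E
```

```text
top station 0.93 [212. 182.  71.  46.] [553.  59.  40.]
top station lm 0.58 [223. 180.] [557.  20.  40.]
top scraper 0.62 [290. 196.   6.  25.] [ 486. -235.   69.]
top scraper 0.62 [364. 166.  15.  31.] [ 603. -525.   51.]
top scraper 0.59 [325. 178.  18.  25.] [ 555. -375.   63.]
top scraper lm 0.74 [318. 182.] [ 552. -352.    5.]
top scraper lm 0.68 [358. 164.] [ 623. -513.    4.]
top scraper lm 0.67 [290. 202.] [ 461. -233.   79.]
side station 0.77 [238. 230.  71.  75.] [548.  86.  39.]
side station lm 0.93 [244. 227.] [536.  68.  40.]
side scraper 0.74 [290. 173.  32.  27.] [ 487. -226.   53.]
side scraper 0.61 [286. 151.  25.  22.] [ 552. -365.   43.]
side scraper 0.57 [286. 127.  25.  22.] [ 610. -516.   42.]
side scraper lm 0.91 [284. 162.] [ 553. -350.   -2.]
side scraper lm 0.83 [283. 135.] [ 620. -522.   -2.]
side scraper lm 0.7 [289. 182.] [ 490. -228.   15.]
side chip_a lm 0.53 [255. 221.] [516.  29.  42.]
side chip_a lm 0.36 [236. 219.] [573.  46.  46.]
```

View pics/top1.png

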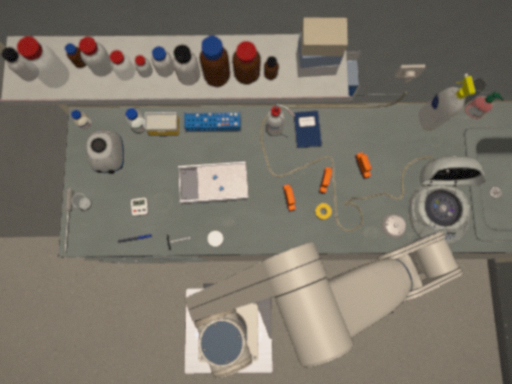

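View pics/side1.png

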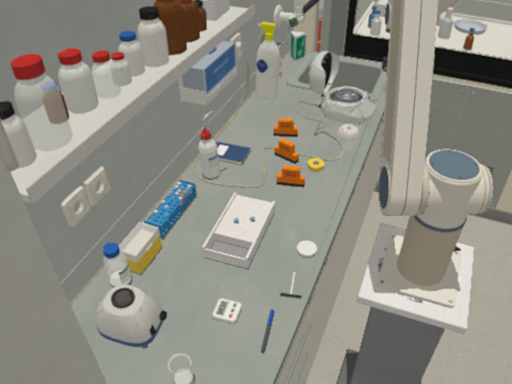

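The leftmost scraper is at about (487, -230), top picture px (290,198). The station is at px (213,182) with its tray towards +y. The chips are at about px (213,177) and (222,189).

```bash
cat >> h.py <<'E'
def measure(C,p):
    hsv=cv2.cvtColor(p["pixels"],cv2.COLOR_RGB2HSV)
    ok=p["range_z"]>0
    o=(hsv[...,0]<18)&(hsv[...,1]>150)&(hsv[...,2]>90)&ok
    P=C[o];P=P[(abs(P[:,0]-487)<75)&(abs(P[:,1]+232)<70)&(P[:,2]>8)]
    return hsv,P
E
python3 - <<'E'
from h import *
o=ctrl.get_obs();print(o["ee_pos"],R.from_rotvec(o["orientation"]).as_matrix().round(3).tolist())
p=viewer.get_image("wrist");print(np.round(p["hand_eye"],2).tolist(),p["fx"])
for n in("top","side"):
    p,T,C=shot(n);hsv,P=measure(C,p)
    print(n,len(P),P.mean(0).round(1),cv2.minAreaRect(P[:,:2].astype(np.float32)))
    b=(abs(hsv[...,0].astype(int)-108)<14)&(hsv[...,1]>110)&(C[...,2]>30)&(C[...,2]<60)&(abs(C[...,0]-545)<70)&(abs(C[...,1]-50)<120)
    nn,l,s,c=cv2.connectedComponentsWithStats(b.astype(np.uint8))
    for i in range(1,nn):print(s[i],C[l==i].mean(0).round(1))
E
```

```text
[ 228.24520194 -581.81734075  222.70580013] [[0.931, 0.365, -0.0], [0.365, -0.931, -0.0], [-0.0, 0.0, -1.0]]
[[-0.0, 0.95, 0.31, 85.52], [1.0, 0.0, -0.0, -0.75], [-0.0, 0.31, -0.95, -161.96], [0.0, 0.0, 0.0, 1.0]] 314.3940561667153
top 178 [ 483.7 -236.3   59.4] ((488.68560791015625, -237.264404296875), (98.6917953491211, 26.01728057861328), 12.509040832519531)
side 391 [ 485.8 -227.5   42.3] ((486.7179870605469, -232.1060028076172), (96.36175537109375, 28.26494598388672), 10.68376350402832)
[252 219   2   2   3] [520.4  31.   44.2]
[235 221   2   1   2] [565.3  59.3  47.5]
```

Call:
{"method": "play_rows", "body": {"dp": [[20,28,3],[20,28,3],[20,28,3],[20,28,3],[20,28,3],[20,28,3],[20,28,3],[20,28,3]], "yaw": [0,0,0,0,0,0,0,0], "gripper": 0}}

```text
t: 1.52
ee_pos: [388.9, -356.4, 247.0]
orientation: [3.087, 0.583, 0.0]
ft_force: [-0.3, -0.3, -0.6]
width: 87.7
grasp_force: 0.0
```

Call:
{"method": "play_rows", "body": {"dp": [[25,30,-5],[25,30,-5],[24,31,-5],[24,31,-5],[0,0,0]], "yaw": [-3,-3,-2,-2,0]}}

```text
t: 1.93
ee_pos: [489.1, -231.1, 226.0]
orientation: [-3.124, -0.317, -0.001]
ft_force: [-0.4, 0.6, 1.1]
width: 88.3
grasp_force: 0.0
```

```bash
python3 - <<'E'
from h import *
p,T,C=shot("wrist","w1.png");hsv,P=measure(C,p)
o=ctrl.get_obs();print(o["ee_pos"],R.from_rotvec(o["orientation"]).as_matrix()[:,0])
for lo,hi in((8,90),(66,90),(30,45)):
    Q=P[(P[:,2]>lo)&(P[:,2]<hi)];print(len(Q),Q.mean(0).round(1),cv2.minAreaRect(Q[:,:2].astype(np.float32)),np.percentile(Q[:,2],[2,98]).round(1))
E
```

```text
[ 487.72372197 -233.1171085   226.27675798] [ 9.79276487e-01  2.02527802e-01 -2.26848341e-04]
1734 [ 499.3 -235.1   64.3] ((490.324951171875, -237.19894409179688), (98.31331634521484, 22.501934051513672), 12.563031196594238) [35.5 75.2]
1263 [ 491.9 -236.7   73.6] ((490.0992126464844, -237.249267578125), (63.00272750854492, 22.501934051513672), 12.563031196594238) [70.2 75.3]
407 [ 518.6 -231.    36.9] ((490.17657470703125, -236.8546905517578), (98.01941680908203, 21.303316116333008), 11.521794319152832) [34.5 42. ]
```

View pics/w1.png

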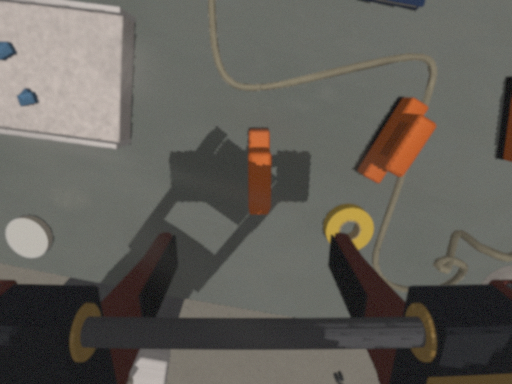

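The wrist view shows the scraper aligned with the fingers at px (260,172), and both chips on the plate at the upper left, px (6,50) and (27,97). I'm descending to grasp.

Call:
{"method": "play_rows", "body": {"dp": [[1,-2,-32],[1,-2,-32],[0,0,-32],[0,0,-32],[0,0,-30],[0,0,-20],[0,0,-12],[0,0,0]], "yaw": [0.5,0,0,0,0,0,0,0]}}

```text
t: 2.65
ee_pos: [486.4, -240.0, 34.6]
orientation: [-3.123, -0.325, 0.005]
ft_force: [-0.3, 1.0, -1.0]
width: 88.0
grasp_force: 0.0
```

Call:
{"method": "play_rows", "body": {"dp": [[0,0,0],[0,0,0],[0,0,0],[0,0,0],[0,0,0],[0,0,0],[0,0,0],[0,0,0]], "yaw": [0,0,0,0,0,0,0,0], "gripper": 1}}

```text
t: 3.32
ee_pos: [488.3, -239.8, 36.9]
orientation: [3.124, 0.326, 0.0]
ft_force: [-0.6, 0.6, -0.4]
width: 37.9
grasp_force: 0.0
```

Call:
{"method": "play_rows", "body": {"dp": [[0,0,0],[0,0,0],[0,0,0],[0,0,0],[0,0,0]], "yaw": [0,0,0,0,0]}}

```text
t: 3.73
ee_pos: [488.2, -239.7, 36.6]
orientation: [-3.124, -0.326, 0.0]
ft_force: [-0.2, 1.1, 0.9]
width: 23.7
grasp_force: 30.0
```

Call:
{"method": "play_rows", "body": {"dp": [[0,0,20],[0,0,35],[0,0,40],[0,0,40],[0,0,40],[0,0,0]], "yaw": [0,0,0,0,0,0]}}

```text
t: 4.23
ee_pos: [492.1, -241.8, 219.2]
orientation: [3.118, 0.325, 0.016]
ft_force: [0.9, -1.2, -0.5]
width: 23.8
grasp_force: 30.0
```

```bash
python3 - <<'E'
from h import *
o=ctrl.get_obs();print(o["ee_pos"],o["width"],o["grasp_force"],R.from_rotvec(o["orientation"]).as_matrix()[:,0])
p,T,C=shot("wrist","w2.png")
E
```

```text
[ 492.10328855 -241.84923479  219.24999612] 23.75828739661773 29.99991168268025 [0.97838986 0.20654106 0.00969917]
```

View pics/w2.png

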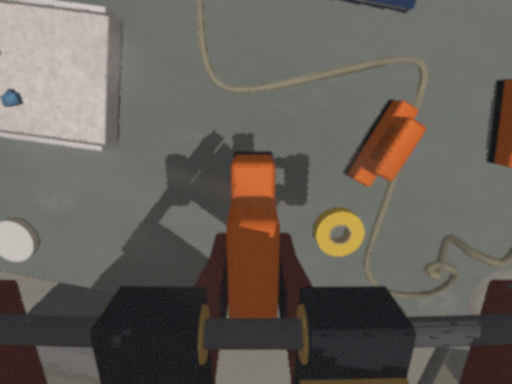

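The scraper is held, upright in the fingers. Next I'll move to where the wrist camera sees the station.

Call:
{"method": "play_rows", "body": {"dp": [[-4,35,5],[-4,35,5],[-4,35,5],[-4,35,5],[-4,30,0],[0,20,0],[0,0,0],[0,0,0]], "yaw": [0,0,0,0,0,0,0,0]}}

```text
t: 4.95
ee_pos: [467.4, -49.1, 230.4]
orientation: [-3.124, -0.33, 0.004]
ft_force: [0.4, 0.9, -2.1]
width: 23.5
grasp_force: 30.0
```

```bash
python3 - <<'E'
from h import *
o=ctrl.get_obs();print(o["ee_pos"],R.from_rotvec(o["orientation"]).as_matrix()[:,0])
p,T,C=shot("wrist","w3.png")
hsv=cv2.cvtColor(p["pixels"],cv2.COLOR_RGB2HSV)
b=(abs(hsv[...,0].astype(int)-105)<16)&(hsv[...,1]>90)&(C[...,2]>36)&(C[...,2]<65)&(abs(C[...,0]-545)<85)&(abs(C[...,1]-50)<130)
nn,l,s,c=cv2.connectedComponentsWithStats(b.astype(np.uint8))
for i in range(1,nn):
    if s[i][4]>8:
        Q=C[l==i];print(s[i],Q.mean(0).round(1),Q.min(0).round(1),Q.max(0).round(1))
m=(p["range_z"]>0)&(abs(C[...,2]-40)<4)&(hsv[...,1]<60)&(abs(C[...,0]-545)<120)&(abs(C[...,1]-50)<180)
nn,l,s,c=cv2.connectedComponentsWithStats(m.astype(np.uint8));i=1+s[1:,4].argmax()
Q=C[l==i];print(len(Q),Q[:,2].mean(),cv2.minAreaRect(Q[:,:2].astype(np.float32)),cv2.boxPoints(cv2.minAreaRect(Q[:,:2].astype(np.float32))))
m=(p["range_z"]>0)&(abs(C[...,2]-47)<6)&(abs(C[...,0]-545)<120)&(abs(C[...,1]-50)<180)
Q=C[(C[...,2]>44.5)&(C[...,2]<52)&(abs(C[...,0]-545)<120)&(abs(C[...,1]-50)<180)]
print(len(Q),cv2.boxPoints(cv2.minAreaRect(Q[:,:2].astype(np.float32))))
for k in("station","chip_a"):
  for d in models.landmark_of(p,k)[:3]:
    u,v=d["location"];print(k,d["conf"],u,v,C[int(v),int(u)].round(1))
E
```

```text
[467.40357238 -49.08154483 230.40651237] [ 0.97792325  0.20895277 -0.00220455]
[179  53   7   7  27] [573.5  47.5  47.7] [570.6  44.1  46.2] [576.5  50.5  49.3]
23207 39.84494683550558 ((552.15283203125, 57.87065124511719), (131.28526306152344, 263.0605163574219), 3.3826398849487305) [[478.86377 185.29858]
 [494.38538 -77.30362]
 [625.4419  -69.55728]
 [609.9203  193.04492]]
2748 [[473.07846 184.65114]
 [488.3895  -77.04801]
 [630.91394 -68.70943]
 [615.6029  192.98972]]
station 0.94 207.4 79.6 [556.8  19.7  41. ]
chip_a 0.8 195.3 106.0 [527.3  26.7  47.4]
chip_a 0.56 179.5 63.8 [566.2  49.5  48. ]
chip_a 0.49 205.0 81.3 [554.4  21.6  40.4]
```

View pics/w3.png

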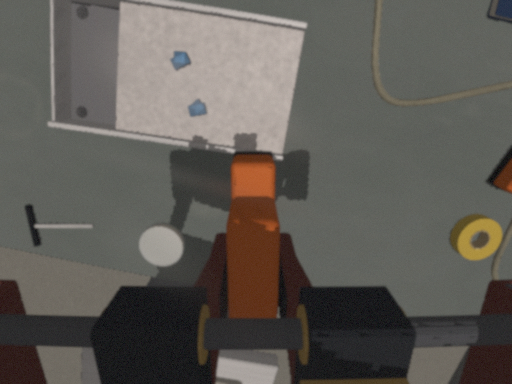

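The plate runs px col 118-300 with the tray at cols 55-118. The chips are at px (180,60) and (198,108), about station (21,17) and (-27,0). I estimate the station yaw at about 3.4° and its origin at about (554,29).

Call:
{"method": "play_rows", "body": {"dp": [[22,5,0],[22,5,0],[22,4,-10],[22,4,-20],[0,0,-30],[0,0,-30],[0,0,-30],[0,0,0]], "yaw": [-2.2,-2.2,-2.2,-2,0,0,0,0]}}

```text
t: 5.77
ee_pos: [552.3, -32.8, 106.0]
orientation: [-3.139, -0.088, 0.016]
ft_force: [-0.5, 0.1, -2.5]
width: 24.2
grasp_force: 30.0
```

Call:
{"method": "play_rows", "body": {"dp": [[0,0,0],[0,0,0]], "yaw": [0,0]}}

```text
t: 5.93
ee_pos: [557.1, -32.7, 112.7]
orientation: [3.14, 0.089, 0.002]
ft_force: [0.5, -0.3, -0.7]
width: 23.9
grasp_force: 30.0
```

```bash
python3 - <<'E'
from h import *
o=ctrl.get_obs();print(o["ee_pos"],R.from_rotvec(o["orientation"]).as_matrix()[:,0])
p,T,C=shot("wrist","w4.png")
hsv=cv2.cvtColor(p["pixels"],cv2.COLOR_RGB2HSV)
O=np.array([553.9,28.9]);c,s_=np.cos(.059),np.sin(.059)
S=lambda Q:np.c_[(Q[:,:2]-O)@np.array([[c,-s_],[s_,c]]),Q[:,2]].round(1)
print("tcp_s",S(np.array([o["ee_pos"]])))
b=(abs(hsv[...,0].astype(int)-105)<16)&(hsv[...,1]>90)&(C[...,2]>36)&(C[...,2]<65)&(abs(C[...,0]-545)<85)&(abs(C[...,1]-50)<130)
nn,l,s,cc=cv2.connectedComponentsWithStats(b.astype(np.uint8))
for i in range(1,nn):
    if s[i][4]>8:
        Q=S(C[l==i]);print(s[i],Q.mean(0),Q.min(0),Q.max(0))
ok=(p["range_z"]>0).ravel();Q=S(C.reshape(-1,3));Q=Q[ok&(abs(Q[:,0])<60)]
Z=Q[(abs(Q[:,2]-40)<3)];print("plate y max",np.percentile(Z[Z[:,1]<120][:,1],[0.5,50,95,99]))
Z=Q[(abs(Q[:,2]-6)<5)&(Q[:,1]>60)&(Q[:,1]<170)];print("tray",np.percentile(Z[:,1],[1,99]) if len(Z) else 0)
E
```

```text
[557.09816711 -32.65199154 112.68122758] [0.99838586 0.05678412 0.00111191]
tcp_s [[ -0.4 -61.6 112.7]]
[145 180   7   3  11] [24.04545455 17.92727273 47.41818182] [23.3 15.2 45.7] [24.8 19.7 48.1]
[136 183  24  16 144] [17.17638889 18.85833333 47.71736111] [10.7 10.5 45. ] [22.5 27.3 49.9]
[182 236  10  10  25] [-25.788  -8.404  47.1  ] [-29.9 -11.2  43.8] [-21.9  -4.7  48.7]
plate y max [-100.9   11.4   79.6   85.6]
tray [109.  156.7]
```

View pics/w4.png

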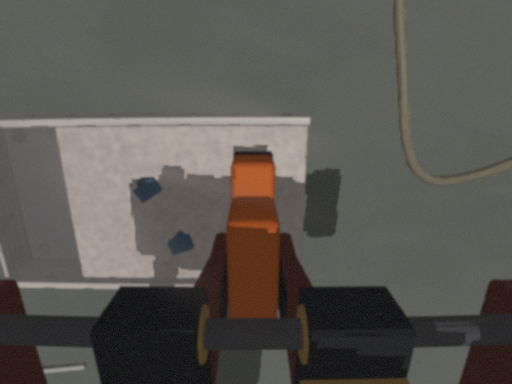

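Scraper aligned with the plate, clear of the rails (px rows 120 and 287). The chips are ahead at px (147,188) and (181,242). I'm lowering it.

Call:
{"method": "play_rows", "body": {"dp": [[0,0,-12],[0,0,-10],[0,0,-7],[0,0,-3],[0,0,0],[0,0,0]], "yaw": [0,0,0,0,0,0]}}

```text
t: 6.48
ee_pos: [556.1, -31.7, 79.4]
orientation: [-3.14, -0.091, 0.001]
ft_force: [0.4, -0.3, -2.4]
width: 23.6
grasp_force: 30.0
```

Call:
{"method": "play_rows", "body": {"dp": [[0,0,-1.5],[0,0,0],[-0.6,10,0],[-0.6,10,0],[-0.6,10,0],[-0.6,10,0],[-0.6,10,0],[-0.6,10,0]], "yaw": [0,0,0,0,0,0,0,0]}}

```text
t: 7.15
ee_pos: [552.5, 29.6, 78.3]
orientation: [-3.14, -0.092, -0.0]
ft_force: [-0.2, 0.3, -1.4]
width: 24.0
grasp_force: 30.0
```

Call:
{"method": "play_rows", "body": {"dp": [[-0.6,10,0],[-0.6,10,0],[-0.6,10,0],[-0.6,10,0],[-0.6,10,0],[-0.6,10,0],[0,0,0]], "yaw": [0,0,0,0,0,0,0]}}

```text
t: 7.73
ee_pos: [549.0, 90.0, 78.2]
orientation: [-3.14, -0.093, -0.0]
ft_force: [-0.6, 0.8, -1.6]
width: 24.2
grasp_force: 30.0
```

Call:
{"method": "play_rows", "body": {"dp": [[-0.6,10,0],[-0.6,10,0],[-0.6,10,0],[0,4,0],[0,0,0],[0,0,0]], "yaw": [0,0,0,0,0,0]}}

```text
t: 8.23
ee_pos: [547.2, 122.5, 78.1]
orientation: [3.14, 0.092, -0.0]
ft_force: [1.0, 0.1, -0.9]
width: 23.9
grasp_force: 30.0
```

```bash
cat > chk.py <<'E'
from h import *
o=ctrl.get_obs();print(o["ee_pos"],o["ft_force"],o["width"])
O=np.array([553.9,28.9]);c,s_=np.cos(.059),np.sin(.059)
S=lambda Q:np.c_[(Q[:,:2]-O)@np.array([[c,-s_],[s_,c]]),Q[:,2]].round(1)
print("tcp_s",S(np.array([o["ee_pos"]])))
for n in("wrist","side","top"):
    p,T,C=shot(n,n+"_%.0f.png"%(o["t"]*10))
    hsv=cv2.cvtColor(p["pixels"],cv2.COLOR_RGB2HSV)
    b=(abs(hsv[...,0].astype(int)-105)<16)&(hsv[...,1]>90)&(C[...,2]>0)&(C[...,2]<65)&(abs(C[...,0]-545)<85)&(abs(C[...,1]-65)<150)
    nn,l,s,cc=cv2.connectedComponentsWithStats(b.astype(np.uint8))
    for i in range(1,nn):
        if s[i][4]>2:
            Q=S(C[l==i]);print(n,s[i],Q.mean(0).round(1),Q.max(0))
E
python3 chk.py; ls pics
```

```text
[547.16028333 122.48449381  78.12787943] [ 0.96791319  0.13024381 -0.93870494] 23.872890143617028
tcp_s [[-1.2 93.8 78.1]]
wrist [209 168  20  12 138] [ 28.3 119.9  13.8] [ 32.8 127.1  15.7]
wrist [208 224  17  18  96] [-17.8 124.1  13.3] [-12.6 129.9  15.4]
side [221 247   4   5  14] [ 20.3 122.9  11.7] [ 25.8 129.4  15.2]
side [234 252   6   4  16] [-25.5 123.5  11.3] [-19.  128.7  14.7]
side1.png
side_82.png
top1.png
top_82.png
w1.png
w2.png
w3.png
w4.png
wrist_82.png
```

Both chips lie in the tray (z about 10). Next I'll pull back to mid-plate, set the scraper down and release it.

Call:
{"method": "play_rows", "body": {"dp": [[0.8,-14,1],[0.8,-14,0],[0.8,-14,0],[0.8,-14,0],[0.8,-14,0],[0.8,-14,0],[0.8,-14,0],[0,0,0]], "yaw": [0,0,0,0,0,0,0,0]}}

```text
t: 9.05
ee_pos: [552.9, 21.3, 79.3]
orientation: [3.14, 0.087, 0.0]
ft_force: [0.8, 0.2, -2.2]
width: 23.7
grasp_force: 30.0
```

Call:
{"method": "play_rows", "body": {"dp": [[0,0,-1],[0,0,-0.7],[0,0,-0.4],[0,0,0],[0,0,0]], "yaw": [0,0,0,0,0]}}

```text
t: 9.47
ee_pos: [552.7, 24.7, 77.0]
orientation: [-3.14, -0.092, 0.0]
ft_force: [0.0, -1.1, -2.0]
width: 23.9
grasp_force: 30.0
```

Within 1 mm of the plate, with no contact force yet. One more small step down, then release.

Call:
{"method": "play_rows", "body": {"dp": [[0,0,-0.5],[0,0,0],[0,0,0]], "yaw": [0,0,0]}}

```text
t: 9.72
ee_pos: [552.9, 24.5, 76.6]
orientation: [-3.14, -0.091, -0.0]
ft_force: [-2.0, 0.4, -0.5]
width: 23.8
grasp_force: 30.0
```

Call:
{"method": "play_rows", "body": {"dp": [[0,0,0],[0,0,0],[0,0,0],[0,0,0],[0,0,0],[0,0,0],[0,0,0],[0,0,0]], "yaw": [0,0,0,0,0,0,0,0], "gripper": 0}}

```text
t: 10.38
ee_pos: [552.8, 24.2, 76.6]
orientation: [-3.14, -0.091, -0.0]
ft_force: [0.5, 1.2, -0.5]
width: 73.8
grasp_force: 0.0
```

Call:
{"method": "play_rows", "body": {"dp": [[0,0,0],[0,0,0],[0,0,10],[0,0,25],[0,0,35],[0,0,35],[0,0,30],[0,0,0]], "yaw": [0,0,0,0,0,0,0,0]}}

```text
t: 11.05
ee_pos: [556.5, 24.3, 218.6]
orientation: [3.14, 0.091, 0.017]
ft_force: [0.8, 0.9, -0.4]
width: 87.8
grasp_force: 0.0
```

```bash
python3 chk.py; python3 - <<'E'
from h import *
p,T,C=shot("wrist","w5.png")
hsv=cv2.cvtColor(p["pixels"],cv2.COLOR_RGB2HSV)
P=C[(hsv[...,0]<18)&(hsv[...,1]>150)&(p["range_z"]>0)];P=P[(abs(P[:,0]-554)<70)&(abs(P[:,1]-25)<50)]
print(P.max(0),P.min(0));Q=P[P[:,2]>105];print(Q.mean(0),np.percentile(Q[:,2],[5,95]))
E
```

```text
[556.49986549  24.27290217 218.55667252] [ 0.82107445  0.89739843 -0.35580807] 87.81895346757875
tcp_s [[  2.3  -4.8 218.6]]
wrist [142 148  14  11 113] [ 24.5 118.3  13.7] [ 31.4 126.9  15.8]
wrist [144 185  15  13 120] [-21.3 119.9  13.7] [-13.3 129.   15.3]
side [221 248   4   4  13] [ 20.3 123.3  11.4] [ 24.9 131.8  16.1]
side [235 252   5   3  13] [-25.2 122.9  10.8] [-18.1 126.   17.5]
[604.36883378  74.50051195 307.96669642] [507.37467821 -24.84607139  74.25793982]
[557.86576802  24.30131423 126.21900153] [112.12325762 272.83848312]
```

View pics/w5.png

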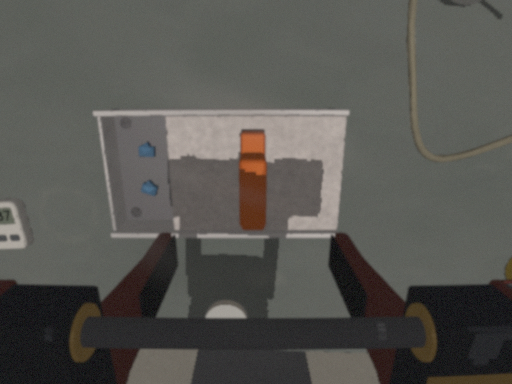

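The scraper stands upright mid-plate, px (253,180). Both chips are in the tray, px (147,150) and (150,187), and the gripper is clear of everything.

```bash
python3 -c "
from workcell import ticket;print(ticket.close_job())"
```

```text
the job is handed in; nothing more can be done
None
```

I handed the job in after about 11 s of robot time: both chips lie in the catch tray and the scraper stands upright and released on the cleared white plate; no verdict was returned.

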